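Run a fingertip up the keys of a repaired keyboard

ROBOT

A 6-joint arm with a two-finger parallel gripper is mounted at the origin on the work surface. World frame = base frame: x ahead of the robot, y to its left, z up, the work surface at z = 0. Lengths are in m, angles in rad, forces in N, time in s.
With the tool pointing down it reaches from about 0.225 to 0.875 m from the base axis. Payload 3.4 kg.
Tool frame: the origin (TCP) lies midway between the tips of the shut fingers; the grasp point (between the pads) lies 19 mm behind it (manip.grasp_offset is the distance from the TCP to the grasp point, in m); x points along the fingers, y is the direction in which the jaws open and shut, and the axes are right-handed (so a half turn about x gives the same grasp; the last joint's range is limited). The gripper opens to 85 mm and grips with 20 to 120 N. Pads are 22 mm wide; open, the fingers measure 114 mm over their backs; the gripper's body (76 mm by 85 mm) begins 54 mm behind the grasp point. The pads swing forward as they close: fully open they stand 13 mm farther back than shut.
Start: joints at [-1.298, 0.276, 1.505, -0, 1.361, -0.121], TCP at [0.221, -0.531, 0.231] pointing down, gripper open.
Joint ranges: [-2.89, 2.89], [-0.75, 2.08], [0.22, 2.7], [-1.18, 4.32], [0.11, 2.71], [-2.7, 2.7]. Speed limits (rad/s): [2.57, 2.57, 3.14, 3.14, 3.14, 3.14].

INTERFACE

Orientations are given as a unit quaternion [w, x, y, z].
In Python, from rig import manip gives the robot as it stands.
- The arm moves only by the shell command python3 -m creep 'ROWS' [OPENING] [FORCE]. ROWS is a JSON object of lists of equal length, an entry for each row: "delta_pos": the shift along the tool's x, y, z in cm, a list of three; "dr": the turn, a rotation vector about the tool's x, y, z in rad, a list of three. In form: {"delta_pos": [[dx, dy, dz], ...], "dr": [[rx, ry, rz], ...]}. A call has 1 to 10 rows; each row is the pose to reach, as a shift and turn from the pose commanded when the call began, along the tool's axes at that moment; what a row does not reach only later rows make up. A row lasts 1/10 s, in which the tool goes at most 50 mm and 8.59 degrees, less where a joint would pass 70% of its speed; a pose out of reach is approached as far as the arm can. A call with a gripper value outside its range is refused whole. OPENING is the opening, from -1 (shut) to 1 (fully open), set as the call begins (- or left out, the last holds). The fingers move at their own pace and stop on an object; FORCE is the grip in N (left out, the last holds). Time passes only in rows, so rows that repeat a pose let the fingers close. It gives the time, the measured TCP pose, the force and the opening at its end, in the units of the state.
- manip.get_state(): the state, without advancing time (a new reading comes with each control period).
- manip.get_image(name): name is "side" or "top"; returns a dict with "pixels" (480x640x3 uint8, blue, green, red), "depth" (480x640 float32, m along the optical axis (not along the pixel's ray), 0 where there is no reading), "intrinsics" (3x3 intrinsics, pixels), "rvec" (rotation vector, rad) and "tvec" (3), from world to camera coordinates, as OpenCV has them. Camera axes: x right, y down, z forward; pixel columns grow to the right and rows downward; lengths in m; the calibration is good to about 2 mm. A picture is of the moment at which its call begins.
- manip.sign_off(): hands the job in, once; it reports no verdict.
The state is a dict: "clock": time; "qpos": joint angles; "qd": joint speeds; "effort": joint torques, N m; "position": TCP position; "ee_rot": TCP orientation; "contact_force": force on the tool from outside, world axes, zero at the start; "moment": the same for the moment, N m; "width": finger opening in m.
Only numpy, scipy, OpenCV 4.12 (cv2) and the standard library are available. Lean on these libraries where they do the work, as an engineer would, in place of code of your own. Each camera call takes 0.05 s, during which the arm holds its last target. There are 200 camera calls.

TASK

Check the repaired keyboard by running your fingertips lightly along its white keys, from the lowest key (at the left, beside the cheek with the two wheels) to the highest, so that every one dips in turn and has come back up once you are on the next. Finish on the highest key: the program ends while the fingers still hold that key down, and it alone. Press gently, pick nothing up, and leave the keyboard and everything around it where it is.

Things in the scene. Friction and masses are not known exactly. Their poses are not given: they have to be found in the camera images.
- kb: Black one-octave keyboard lying on the bench, loose, about 2.5 kg on rubber feet, 215 mm deep (its x) and 264 mm wide (its y). Origin on the bench under its middle; +x points from the player's side to the rear panel, +y to the low (left) end, z up. Eight white keys in a row along y with five black sharps behind.
- kb_row (a point): Middle of the white keys' front ends, at the height of their crowns (50 mm above the bench). Keys: 145 mm long, 22 mm wide, 23.5 mm pitch, tops rounded across the width (side edges 7.5 mm below the crown), slippery: a fingertip less than 6.5 mm below the crowns slides from key to key. Press on the front 50 mm. Axes as the keyboard's.
- kb_panel (a point): Middle of the top of the raised rear panel, 62 mm above the bench, 70 mm deep. The rigid black sharps in front of it are 10 mm wide, stand 11 mm above the white keys' crowns and begin 51 mm behind the white keys' front ends.
- kb_cheek (a point): Top of the flat cheek at the low end, beside key 1: 58 mm wide, 40 mm above the bench; two upright grey wheels near its rear rise to 58 mm. At the other end, beside key 8, there is only a rail 12 mm wide and 31 mm high.
- key1 (a joint): White key 1 (lowest), hinged at its rear end under the panel's edge: 0 rad = up, grows as the front goes down, stop at 0.085 rad (10 mm at the playing spot). A spring brings it back: about 1 N to start it, 1.7 N at the stop. It counts as down from 0.02 rad (2.5 mm at the playing spot) and as up below 0.012 rad (1.5 mm).
- key1_top (a point): Playing spot of white key 1: on the crown of its top, 22 mm behind its front end, midway across; moves with the key (50 mm above the bench when up). Axes as the keyboard's when the key is up.
- key2 (a joint): White key 2 (second), hinged at its rear end under the panel's edge: 0 rad = up, grows as the front goes down, stop at 0.085 rad (10 mm at the playing spot). A spring brings it back: about 1 N to start it, 1.7 N at the stop. It counts as down from 0.02 rad (2.5 mm at the playing spot) and as up below 0.012 rad (1.5 mm).
- key3 (a joint): White key 3 (third), hinged at its rear end under the panel's edge: 0 rad = up, grows as the front goes down, stop at 0.085 rad (10 mm at the playing spot). A spring brings it back: about 1 N to start it, 1.7 N at the stop. It counts as down from 0.02 rad (2.5 mm at the playing spot) and as up below 0.012 rad (1.5 mm).
- key4 (a joint): White key 4 (fourth), hinged at its rear end under the panel's edge: 0 rad = up, grows as the front goes down, stop at 0.085 rad (10 mm at the playing spot). A spring brings it back: about 1 N to start it, 1.7 N at the stop. It counts as down from 0.02 rad (2.5 mm at the playing spot) and as up below 0.012 rad (1.5 mm).
- key5 (a joint): White key 5 (fifth), hinged at its rear end under the panel's edge: 0 rad = up, grows as the front goes down, stop at 0.085 rad (10 mm at the playing spot). A spring brings it back: about 1 N to start it, 1.7 N at the stop. It counts as down from 0.02 rad (2.5 mm at the playing spot) and as up below 0.012 rad (1.5 mm).
- key6 (a joint): White key 6 (sixth), hinged at its rear end under the panel's edge: 0 rad = up, grows as the front goes down, stop at 0.085 rad (10 mm at the playing spot). A spring brings it back: about 1 N to start it, 1.7 N at the stop. It counts as down from 0.02 rad (2.5 mm at the playing spot) and as up below 0.012 rad (1.5 mm).
- key7 (a joint): White key 7 (seventh), hinged at its rear end under the panel's edge: 0 rad = up, grows as the front goes down, stop at 0.085 rad (10 mm at the playing spot). A spring brings it back: about 1 N to start it, 1.7 N at the stop. It counts as down from 0.02 rad (2.5 mm at the playing spot) and as up below 0.012 rad (1.5 mm).
- key8 (a joint): White key 8 (highest), hinged at its rear end under the panel's edge: 0 rad = up, grows as the front goes down, stop at 0.085 rad (10 mm at the playing spot). A spring brings it back: about 1 N to start it, 1.7 N at the stop. It counts as down from 0.02 rad (2.5 mm at the playing spot) and as up below 0.012 rad (1.5 mm).
- key8_top (a point): Playing spot of white key 8: on the crown of its top, 22 mm behind its front end, midway across; moves with the key (50 mm above the bench when up). Axes as the keyboard's when the key is up.
- cap: Bystander: loose black control-knob cap, 20 mm diameter, 16 mm high, standing on the rear panel. Origin: centre of its underside.
- plug: Bystander: loose jack plug shell, steel with black tip, 18 mm diameter, 38 mm high, standing on the rear panel. Origin: centre of its underside.
- spool: Bystander: upright solder spool, 54 mm diameter, 52 mm high, beside the keyboard's high end. Origin: centre of its underside.
- pliers: Bystander: pliers lying on the bench, 150 mm long, 11 mm high. Origin near the pivot, on the bench; x along the jaws.
- driver: Bystander: screwdriver lying on the bench, 170 mm long, up to about 30 mm high. Origin: middle of its length, on the bench; x towards the blade.
- tray: Bystander: grey divided parts tray, 120 x 90 x 30 mm. Origin: centre of its underside.
- bottle: Bystander: closed drinks bottle, 60 mm diameter, 190 mm high. Origin: centre of its underside.

How it is judged:
On the way, in this order (a step that is already met when the one before it is completed fails the run):
1. the lowest white key is down (value of joint key1 above 0.02 rad), for 0.08 s.
2. the second white key is down, the key below it back up (value of joint key2 above 0.02 rad and value of joint key1 below 0.012 rad), for 0.08 s.
3. the third white key is down, the key below it back up (value of joint key3 above 0.02 rad and value of joint key2 below 0.012 rad), for 0.08 s.
4. the fourth white key is down, the key below it back up (value of joint key4 above 0.02 rad and value of joint key3 below 0.012 rad), for 0.08 s.
5. the fifth white key is down, the key below it back up (value of joint key5 above 0.02 rad and value of joint key4 below 0.012 rad), for 0.08 s.
6. the sixth white key is down, the key below it back up (value of joint key6 above 0.02 rad and value of joint key5 below 0.012 rad), for 0.08 s.
7. the seventh white key is down, the key below it back up (value of joint key7 above 0.02 rad and value of joint key6 below 0.012 rad), for 0.08 s.
8. the highest white key is down, the key below it back up (value of joint key8 above 0.02 rad and value of joint key7 below 0.012 rad), for 0.08 s.
At the end, for the whole second after the job is handed in: The highest white key is held down by the fingers (at least 0.02 rad, about 2.5 mm), the other seven are up (below 0.012 rad), the keyboard lies flat within 15 mm of where it was and every bystander within 30 mm (all of step 8 and value of joint each of key1, key2, key3, key4, key5, key6 below 0.012 rad and contact force between the fingers and kb above 0.2 N and distance of kb from where it was at the start of the episode below 0.015 m and angle between kb's own z axis and vertical below 0.05 rad and distance of each of cap, plug, spool, pliers, driver, tray, bottle from where it was at the start of the episode below 0.03 m); the arm keeps its last pose, push and grip.
It fails at once if the keyboard is pressed or hit hard (over 20 N) (contact force between any of the fingers, the arm and kb above 20 N).
It fails at once if the keyboard is shoved more than 15 mm, tipped or lifted (distance of kb from where it was at the start of the episode above 0.015 m or angle between kb's own z axis and vertical above 0.05 rad).
It fails at once if a bystander is lifted, carried or moved more than 30 mm (distance of any of cap, plug, spool, pliers, driver, tray, bottle from where it was at the start of the episode above 0.03 m).
It also fails if it takes over 38 s, if anything falls off the work surface, if the arm or the gripper's body presses on something with over 40 N, if the wrist force passes 120 N, or if a joint passes its speed limit or range.

## Working session

There is one attempt and no reset: what is moved stays moved. The work goes in short steps, Python scripts to look and compute and a shell command to move; the robot and the scene stay as the last step left them, time stands still between calls to the robot, and variables do not carry over. Pictures are saved under pics/ and viewed, about 8 in all and at most 12, crops included, and the job is handed in when it is done.

```bash
mkdir -p pics
cat > h.py <<'E'
import numpy as np, cv2
from rig import manip
def grab(n):
    im=manip.get_image(n); np.savez(f'/tmp/{n}.npz',**{k:np.array(v) for k,v in im.items()}); return im
def world(im):
    K=np.array(im['intrinsics']);R=cv2.Rodrigues(np.array(im['rvec'],float))[0];t=np.array(im['tvec'],float).ravel()
    d=im['depth'];v,u=np.mgrid[:480,:640]
    P=np.stack([(u-K[0,2])/K[0,0]*d,(v-K[1,2])/K[1,1]*d,d],-1)
    return (P-t)@R
E
python3 - <<'E'
from h import *
for n in('top','side'):
    im=grab(n); cv2.imwrite(f'pics/{n}0.png',im['pixels'])
    print(n,im['intrinsics'],im['rvec'],im['tvec'])
print(manip.get_state())
E
```

```text
top [[537.86547315   0.         319.37514377]
 [  0.         537.86547315 242.75989778]
 [  0.           0.           1.        ]] [ 2.17453393 -2.12166787  0.14614464] [-0.01944801  0.6080948   1.60741001]
side [[607.20373673   0.         315.05310943]
 [  0.         607.20373673 235.89480651]
 [  0.           0.           1.        ]] [ 2.17678468 -0.3696555   0.1653252 ] [-0.58285478  0.1810901   1.5622691 ]
{'clock': 0.1, 'qpos': array([-1.29797877e+00,  2.76518105e-01,  1.50598642e+00,  2.31384758e-06,
        1.36073296e+00, -1.20987590e-01]), 'qd': array([-0.00076611, -0.00020958, -0.00268024, -0.00143322,  0.00041773,
       -0.00029377]), 'effort': array([ 9.53088420e-04, -4.17701375e+01, -2.46404761e+01, -3.54746344e-04,
        5.82605877e-03,  1.56969247e-05]), 'position': array([ 0.22050437, -0.53052707,  0.23054203]), 'ee_rot': array([-0.13775307, -0.69340002, -0.13891291,  0.69348663]), 'contact_force': array([0.10666125, 0.41699366, 0.1852314 ]), 'moment': array([ 0.07437188,  0.0902054 , -0.03603428]), 'width': 0.08519722207603785}
```

View pics/top0.png

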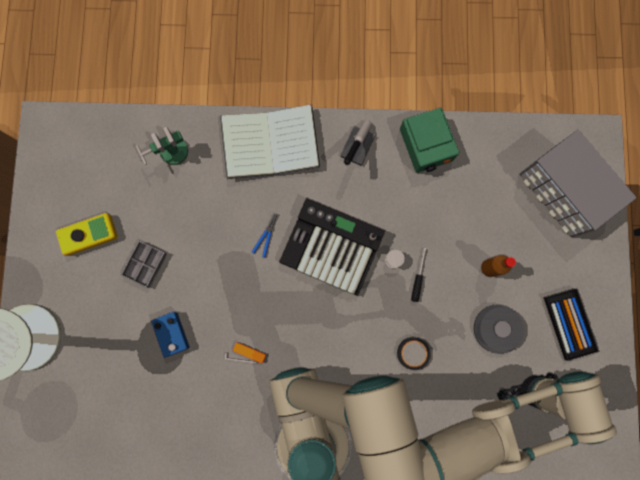

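View pics/side0.png

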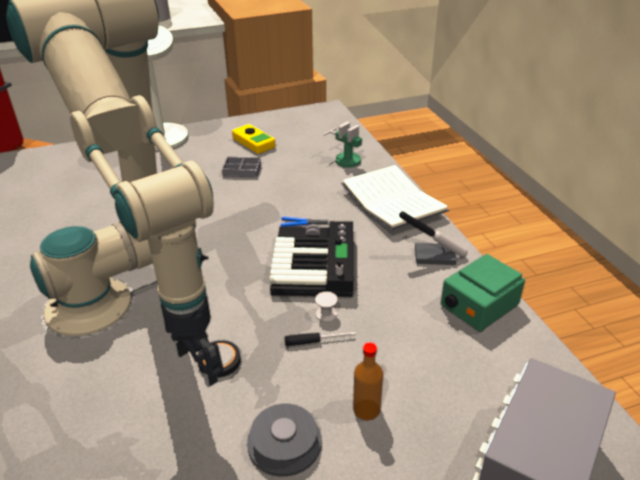

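Top view: the keyboard is at about (332,247), with white keys from about (302,275) (low, wheels side) to (352,290) (high). The spool is at (395,259), pliers at (267,236) and driver at (420,275). Next I measure the white-key area.

Run:
```python
from h import *
for n,box in(('top',(270,400,185,305)),('side',(255,370,210,310))):
    im=dict(np.load(f'/tmp/{n}.npz'));W=world(im);px=im['pixels']
    x0,x1,y0,y1=box
    cv2.imwrite(f'pics/{n}_crop.png',cv2.resize(px[y0:y1,x0:x1],None,fx=5,fy=5,interpolation=cv2.INTER_CUBIC))
    m=np.zeros((480,640),np.uint8);m[y0:y1,x0:x1]=(px[y0:y1,x0:x1].min(2)>150)
    m&=((W[...,2]>.025)&(W[...,2]<.056)).astype(np.uint8)
    k,l,s,c=cv2.connectedComponentsWithStats(m)
    for i in range(1,k):
        if s[i,4]>15: print(n,i,s[i],np.median(W[l==i],0).round(4))
    r=cv2.minAreaRect(W[m>0][:,:2].astype(np.float32)*1000);print(r,cv2.boxPoints(r))
    # all raised keyboard points
    b=(W[...,2]>.022)&(W[...,2]<.068);q=np.zeros_like(b);q[y0:y1,x0:x1]=1
    b&=q; print('z pct',np.percentile(W[m>0][:,2],[5,50,95]))
    k,l,s,c=cv2.connectedComponentsWithStats(b.astype(np.uint8));i=1+np.argmax(s[1:,4])
    r=cv2.minAreaRect(W[l==i][:,:2].astype(np.float32)*1000);print('kb',r,cv2.boxPoints(r))
```

```text
top 1 [299 228  20  43 170] [0.5829 0.0299 0.0481]
top 3 [313 235  21  42 124] [ 0.5456 -0.008   0.0478]
top 4 [320 237  21  43 173] [ 0.5582 -0.0353  0.0485]
top 8 [341 247  21  42 129] [ 0.5113 -0.0964  0.0486]
top 10 [349 249  21  43 205] [ 0.5274 -0.1267  0.0475]
top 12 [306 255  10  19  75] [0.5391 0.0217 0.048 ]
top 14 [327 257  14  26  86] [ 0.516  -0.0452  0.0471]
top 18 [334 264  12  22  78] [ 0.5049 -0.0664  0.0476]
((543.63720703125, -91.55174255371094), (271.1398010253906, 147.08859252929688), 71.20429992675781) [[ 430.33487  -196.1966  ]
 [ 569.5798   -243.58774 ]
 [ 656.9396     13.093109]
 [ 517.69464    60.484253]]
z pct [0.04163738 0.04799324 0.05405086]
kb ((600.0385131835938, -42.41249084472656), (264.02215576171875, 217.52090454101562), 68.26730346679688) [[ 450.12796 -124.76892]
 [ 652.18774 -205.31189]
 [ 749.9491    39.94394]
 [ 547.8893   120.48691]]
side 1 [ 270  237   58   46 1380] [ 0.5266 -0.0735  0.05  ]
side 2 [316 292  21  15 205] [ 0.5645 -0.2364  0.0538]
((541.56982421875, -96.86883544921875), (315.0715026855469, 159.47561645507812), 76.74060821533203) [[ 427.82532 -231.91629]
 [ 583.04956 -268.49362]
 [ 655.31433   38.17862]
 [ 500.0901    74.75595]]
z pct [0.04403493 0.05050112 0.05494187]
kb ((582.71533203125, -80.35865783691406), (357.93951416015625, 214.8314208984375), 68.4854736328125) [[ 417.149    -207.4653  ]
 [ 617.01196  -286.25195 ]
 [ 748.2817     46.747986]
 [ 548.4187    125.53464 ]]
```

View pics/top_crop.png

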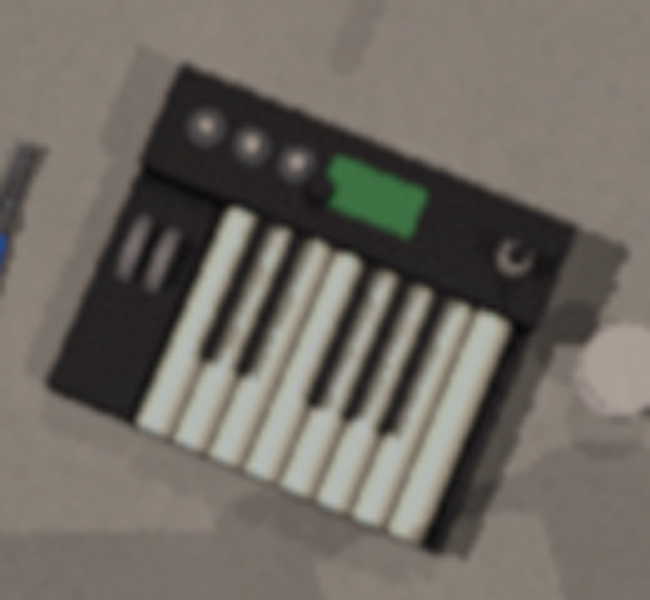

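Run:
```python
from h import *
from scipy.spatial.transform import Rotation as Ro
yaw=-21.73;c=np.array([.600,-.0424]);a=np.deg2rad(yaw);ex=np.array([np.cos(a),np.sin(a)]);ey=np.array([-ex[1],ex[0]])
def planez(im,z):
    K=np.array(im['intrinsics']);R=cv2.Rodrigues(im['rvec'])[0];t=im['tvec'].ravel()
    v,u=np.mgrid[:480,:640];d=np.stack([(u-K[0,2])/K[0,0],(v-K[1,2])/K[1,1],np.ones((480,640))],-1)@R
    o=-R.T@t; return (o+d*((z-o[2])/d[...,2])[...,None])[...,:2]
for n in('top','side'):
    im=dict(np.load(f'/tmp/{n}.npz'));P=planez(im,.048)-c;x=P@ex;y=P@ey;g=im['pixels'].min(2).astype(float)
    reg=(abs(x)<.125)&(abs(y)<.115)
    m=reg&(g>130)&(x<-.06)
    r=cv2.minAreaRect((P[m]+c).astype(np.float32)*1000);print(n,r)
    k=(x>-.10)&(x<-.065)&(abs(y)<.14)
    for b in np.arange(-.14,.14,.004):
        s=k&(y>=b)&(y<b+.004); print(int(b*1e3+.5*(b>0)),int(g[s].mean()) if s.any() else -1,end='; ')
    print()
    for b in np.arange(-.13,-.05,.004):
        s=(abs(y+.023)<.08)&(x>=b)&(x<b+.004); print(round(b*1e3),int(g[s].mean()),end='; ')
    print()
s=manip.get_state();q=np.array(s['ee_rot']);print(Ro.from_quat(q[[1,2,3,0]]).as_matrix().round(3))
```

```text
top ((513.1846313476562, -32.51329803466797), (180.69639587402344, 48.55436706542969), 68.2586669921875)
-140 62; -136 58; -132 39; -128 29; -124 23; -120 66; -115 125; -111 158; -107 178; -103 176; -99 155; -95 114; -91 131; -87 164; -83 179; -79 175; -75 146; -71 109; -67 135; -63 166; -59 179; -55 173; -51 141; -47 109; -43 138; -39 169; -35 179; -31 169; -27 131; -23 114; -19 146; -15 173; -11 179; -7 167; -3 127; 0 116; 4 148; 8 174; 12 179; 16 164; 20 120; 24 120; 28 153; 32 175; 36 178; 40 159; 44 115; 48 125; 52 157; 56 177; 60 177; 64 155; 68 86; 72 29; 76 32; 80 35; 84 34; 88 34; 92 34; 96 34; 100 34; 104 35; 108 34; 112 34; 116 34; 120 33; 124 38; 128 69; 132 100; 136 104; 
-130 102; -126 102; -122 102; -118 99; -114 92; -110 123; -106 148; -102 151; -98 151; -94 152; -90 152; -86 152; -82 150; -78 150; -74 150; -70 151; -66 149; -62 144; -58 127; -54 110; 
side ((514.0838012695312, -8.15087890625), (229.93983459472656, 64.92474365234375), 68.24503326416016)
-140 30; -136 52; -132 91; -128 120; -124 144; -120 181; -115 214; -111 230; -107 242; -103 245; -99 233; -95 211; -91 220; -87 232; -83 241; -79 242; -75 224; -71 212; -67 223; -63 235; -59 242; -55 235; -51 213; -47 217; -43 230; -39 240; -35 243; -31 230; -27 220; -23 215; -19 223; -15 235; -11 241; -7 234; -3 214; 0 220; 4 232; 8 241; 12 239; 16 237; 20 218; 24 218; 28 230; 32 240; 36 239; 40 223; 44 220; 48 218; 52 229; 56 238; 60 231; 64 168; 68 92; 72 80; 76 51; 80 49; 84 48; 88 48; 92 48; 96 47; 100 47; 104 47; 108 48; 112 48; 116 53; 120 44; 124 30; 128 39; 132 83; 136 45; 
-130 164; -126 158; -122 155; -118 157; -114 181; -110 220; -106 226; -102 230; -98 228; -94 229; -90 228; -86 229; -82 228; -78 229; -74 228; -70 228; -66 219; -62 177; -58 116; -54 108; 
[[-0.     0.384 -0.923]
 [ 0.002 -0.923 -0.384]
 [-1.    -0.002 -0.   ]]
```

Run:
```python
import cv2
g=cv2.imread('pics/side0.png');cv2.imwrite('pics/grip.png',cv2.resize(g[280:390,150:370],None,fx=3.6,fy=3.6,interpolation=cv2.INTER_CUBIC))
```

```text
(no output)
```

View pics/grip.png

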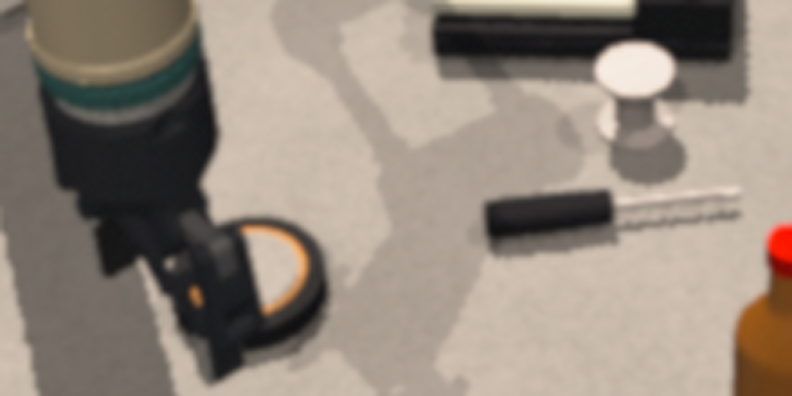

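The top view gives the keyboard centre at (0.600,-0.042) with yaw -21.7°. The key row is centred at y≈-22.5 mm with key fronts at x≈-108 mm, and the pitch measures 23.4 mm, so these agree with the given sizes. I'll carry the shut gripper over at z 0.23 m.

```bash
python3 -m creep '{"delta_pos":[[0,-3.05,-3.89],[0,-6.1,-7.78],[0,-9.15,-11.67],[0,-12.2,-15.56],[0,-15.25,-19.45],[0,-18.3,-23.34],[0,-21.35,-27.23],[0,-24.4,-31.12],[0,-27.45,-35.01],[0,-30.5,-38.9]],"dr":[[-0.08,0,0],[-0.16,0,0],[-0.24,0,0],[-0.32,0,0],[-0.4,0,0],[-0.48,0,0],[-0.56,0,0],[-0.64,0,0],[-0.72,0,0],[-0.798,0,0]]}' -1 20
cat > rem.py <<'E'
from h import *
from scipy.spatial.transform import Rotation as Ro
import sys
s=manip.get_state();q=np.array(s['ee_rot']);R=Ro.from_quat(q[[1,2,3,0]]).as_matrix()
a=np.deg2rad(-21.73);ex=np.array([np.cos(a),np.sin(a),0]);ey=np.array([-ex[1],ex[0],0])
c=np.array([.6,-.0424,0]);p=np.array(s['position'])
print('clock',s['clock'],'kb xyz mm',((p-c)@np.array([ex,ey,[0,0,1]]).T*1e3).round(1),'F',np.round(s['contact_force'],2),'w',s['width'])
D=np.array([-ex*0+[0,0,-1],ex,-ey]).T
print('rotvec left (tool)',Ro.from_matrix(R.T@D).as_rotvec().round(4))
for y in(.0598,-.1048): print('to y',y,'tool cm',(R.T@(c+ex*-.085+ey*y+[0,0,.05]-p)*100).round(2))
E
python3 rem.py
```

```text
clock: 1.1
position: [0.4632, -0.0981, 0.2312]
ee_rot: [-0.398, -0.585, -0.398, 0.585]
contact_force: [0.6, -0.0, -0.5]
width: 0.0001
clock 1.1 kb xyz mm [-106.4 -102.4  231.2] F [ 0.58 -0.03 -0.45] w 9.843302160274262e-05
rotvec left (tool) [ 0.0035  0.0002 -0.    ]
to y 0.0598 tool cm [ 18.11   2.2  -16.22]
to y -0.1048 tool cm [18.12  2.14  0.24]
```

Next I go over key 1 and descend to z≈0.065.

```bash
python3 -m creep '{"delta_pos":[[0,0.5,-4],[0,1.1,-8],[0,1.7,-12],[0,2.2,-16.2],[3,2.2,-16.2],[7,2.2,-16.2],[11,2.2,-16.2],[14,2.2,-16.2],[16,2.2,-16.2],[16.6,2.2,-16.2]],"dr":[[0,0,0],[0,0,0],[0.0035,0,0],[0.0035,0,0],[0.0035,0,0],[0.0035,0,0],[0.0035,0,0],[0.0035,0,0],[0.0035,0,0],[0.0035,0,0]]}'
python3 -m creep '{"delta_pos":[[0,0,0],[0,0,0]],"dr":[[0,0,0],[0,0,0]]}' 
python3 rem.py
python3 - <<'E'
from h import *
for n,b in(('top',(270,400,185,305)),('side',(225,385,170,310))):
    g=grab(n)['pixels'][b[2]:b[3],b[0]:b[1]];cv2.imwrite(f'pics/{n}_k1.png',cv2.resize(g,None,fx=4,fy=4,interpolation=cv2.INTER_CUBIC))
E
```

```text
clock: 2.1
position: [0.541, 0.0424, 0.0625]
ee_rot: [-0.395, -0.584, -0.397, 0.588]
contact_force: [0.0, 0.3, 0.2]
width: -0.0003
clock: 2.3
position: [0.5441, 0.0422, 0.0662]
ee_rot: [0.396, 0.586, 0.395, -0.585]
contact_force: [-0.1, -0.4, 0.1]
width: 0.0003
clock 2.3 kb xyz mm [-83.2  57.9  66.2] F [-0.12 -0.37  0.1 ] w 0.0002968529285749647
rotvec left (tool) [-0.0032 -0.0005 -0.0018]
to y 0.0598 tool cm [ 1.62 -0.18 -0.19]
to y -0.1048 tool cm [ 1.61 -0.13 16.27]
```

View pics/side_k1.png

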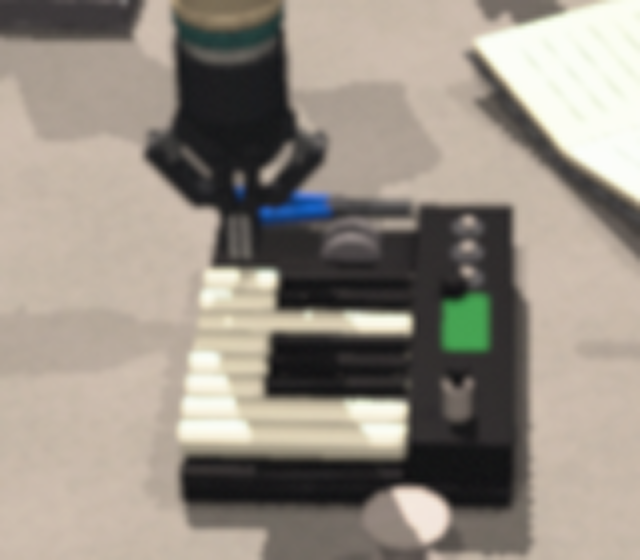

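The fingers are above the front of key 1 (fingers at (240,255), key 1 tip at (240,275)). Before pressing I check the reading noise in height.

```bash
python3 - <<'E'
from h import *
for i in range(10):
    manip.get_image('side');s=manip.get_state();print(round(s['clock'],2),np.round(s['position'],4),np.round(s['contact_force'],1))
E
python3 rem.py
```

```text
2.45 [0.5442 0.0422 0.0666] [-0.  -0.6  0.3]
2.5 [0.544  0.0422 0.0665] [-0.4  0.8 -0.4]
2.55 [0.5439 0.0422 0.0663] [-0.3 -0.8  0.9]
2.6 [0.5437 0.0422 0.0661] [-0.1 -0.1 -0.5]
2.65 [0.5435 0.0422 0.0659] [ 0.8 -0.2  0.5]
2.7 [0.5434 0.0422 0.0658] [0.7 0.  0.1]
2.75 [0.5433 0.0422 0.0656] [-0.2  0.2 -0.3]
2.8 [0.5433 0.0422 0.0655] [-0.3  0.1 -0.5]
2.85 [0.5432 0.0422 0.0654] [-0.4  0.   0.3]
2.9 [0.5432 0.0422 0.0653] [-0.3  0.1  0.9]
clock 2.9 kb xyz mm [-84.1  57.6  65.3] F [-0.35  0.11  0.93] w 0.00014583250976993024
rotvec left (tool) [-0.0032  0.0001 -0.0001]
to y 0.0598 tool cm [ 1.53 -0.09 -0.22]
to y -0.1048 tool cm [ 1.53 -0.04 16.24]
```

```bash
python3 -m creep '{"delta_pos":[[0.3,0,-0.1],[0.6,0,-0.2],[0.9,0,-0.2],[1.1,0,-0.2],[1.3,0,-0.2],[1.4,0,-0.2],[1.5,0,-0.2],[1.5,0,-0.2],[1.5,0,-0.2],[1.5,0,-0.2]],"dr":[[-0.003,0,0],[-0.003,0,0],[-0.003,0,0],[-0.003,0,0],[-0.003,0,0],[-0.003,0,0],[-0.003,0,0],[-0.003,0,0],[-0.003,0,0],[-0.003,0,0]]}'
python3 rem.py
```

```text
clock: 3.9
position: [0.544, 0.0441, 0.0504]
ee_rot: [0.397, 0.585, 0.397, -0.585]
contact_force: [-0.3, -0.4, 0.1]
width: -0.0002
clock 3.9 kb xyz mm [-84.   59.6  50.4] F [-0.27 -0.43  0.12] w -0.00023742941419645488
rotvec left (tool) [-0.0002 -0.     -0.0003]
to y 0.0598 tool cm [ 0.04 -0.1  -0.02]
to y -0.1048 tool cm [ 0.04 -0.1  16.44]
```

```bash
python3 -m creep '{"delta_pos":[[0.1,0,0],[0.2,0,0],[0.3,0,0],[0.4,0,0],[0.45,0,0],[0.45,0,0],[0.45,0,0],[0.45,0,0]],"dr":[[0,0,0],[0,0,0],[0,0,0],[0,0,0],[0,0,0],[0,0,0],[0,0,0],[0,0,0]]}'
python3 rem.py;  python3 - <<'E'
from h import *
F=[]
for i in range(6):
    im=grab('side');F.append(manip.get_state()['contact_force'])
print(np.mean(F,0))
g=im['pixels'][220:300,255:335];cv2.imwrite('pics/p1.png',cv2.resize(g,None,fx=7,fy=7,interpolation=cv2.INTER_CUBIC))
E
python3 rem.py
```

```text
clock: 4.7
position: [0.5439, 0.0441, 0.0458]
ee_rot: [-0.397, -0.585, -0.397, 0.585]
contact_force: [-0.9, -0.0, 1.1]
width: 0.0002
clock 4.7 kb xyz mm [-84.1  59.6  45.8] F [-0.85 -0.05  1.08] w 0.0001647788084181286
rotvec left (tool) [-0.0003  0.0001  0.    ]
to y 0.0598 tool cm [-0.42 -0.09 -0.02]
to y -0.1048 tool cm [-0.42 -0.08 16.44]
[-0.3727478   0.24792088  1.04844458]
clock 5.0 kb xyz mm [-84.1  59.6  45.8] F [0.04 0.28 0.46] w -9.484028540590359e-05
rotvec left (tool) [-0.0002  0.0001 -0.0001]
to y 0.0598 tool cm [-0.42 -0.09 -0.02]
to y -0.1048 tool cm [-0.42 -0.09 16.44]
```

View pics/p1.png

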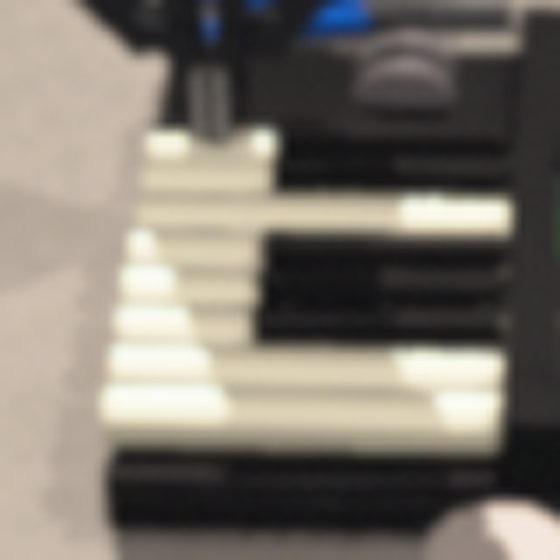

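Measured force averages about 1 N at z=45.8 mm, so key 1 is down. Now I slide one key at a time.

```bash
python3 -m creep '{"delta_pos":[[0,0,0.25],[0,0,0.55],[0,0,0.85],[0,0,1.15],[0,0,1.45],[0,0,1.75],[0,0,2.05],[0,0,2.35],[0,0,2.35],[0,0,2.35]],"dr":[[0,0,0],[0,0,0],[0,0,0],[0,0,0],[0,0,0],[0,0,0],[0,0,0],[0,0,0],[0,0,0],[0,0,0]]}'
python3 -m creep '{"delta_pos":[[0,0,0],[0,0,0]],"dr":[[0,0,0],[0,0,0]]}'
python3 rem.py;  python3 - <<'E'
from h import *
F=[]
for i in range(6):
    im=grab('side');F.append(manip.get_state()['contact_force'])
print(np.mean(F,0))
g=im['pixels'][220:300,255:335];cv2.imwrite('pics/p2.png',cv2.resize(g,None,fx=7,fy=7,interpolation=cv2.INTER_CUBIC))
E
```

```text
clock: 6.0
position: [0.5349, 0.0219, 0.0457]
ee_rot: [-0.397, -0.585, -0.397, 0.586]
contact_force: [-1.2, -0.6, 0.8]
width: -0.0001
clock: 6.2
position: [0.5351, 0.0223, 0.0457]
ee_rot: [-0.397, -0.585, -0.397, 0.585]
contact_force: [-0.7, 0.3, 1.4]
width: 0.0001
clock 6.2 kb xyz mm [-84.2  36.   45.7] F [-0.68  0.29  1.37] w 0.00011474924097309465
rotvec left (tool) [-0.      0.0003  0.0003]
to y 0.0598 tool cm [-0.43 -0.08 -2.38]
to y -0.1048 tool cm [-0.43 -0.08 14.08]
[-0.29073231 -0.61082724  1.08799122]
```

View pics/p2.png

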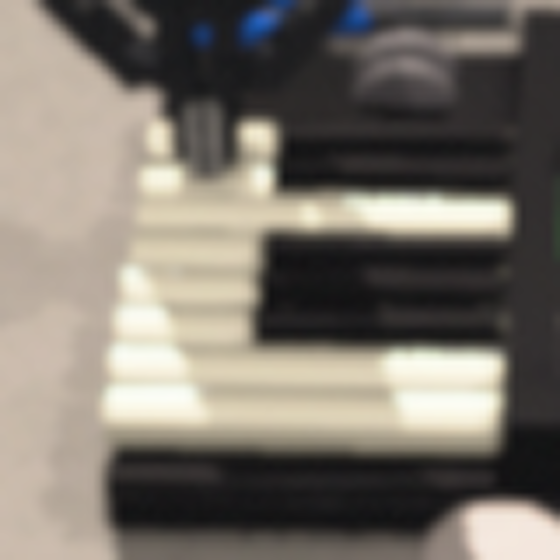

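Key 1 (tip at (158,135)) is up again. Key 2 (tip at (160,178)) is under the fingers and slightly down, and the keyboard has not moved. I continue through keys 3–8.

```bash
python3 -m creep '{"delta_pos":[[0,0,0.25],[0,0,0.55],[0,0,0.85],[0,0,1.15],[0,0,1.45],[0,0,1.75],[0,0,2.05],[0,0,2.35],[0,0,2.35],[0,0,2.35]],"dr":[[0,0,0],[0,0,0],[0,0,0],[0,0,0],[0,0,0],[0,0,0],[0,0,0],[0,0,0],[0,0,0],[0,0,0]]}'
python3 -m creep '{"delta_pos":[[0,0,0],[0,0,0]],"dr":[[0,0,0],[0,0,0]]}'
python3 -m creep '{"delta_pos":[[0,0,0.25],[0,0,0.55],[0,0,0.85],[0,0,1.15],[0,0,1.45],[0,0,1.75],[0,0,2.05],[0,0,2.35],[0,0,2.35],[0,0,2.35]],"dr":[[0,0,0],[0,0,0],[0,0,0],[0,0,0],[0,0,0],[0,0,0],[0,0,0],[0,0,0],[0,0,0],[0,0,0]]}'
python3 -m creep '{"delta_pos":[[0,0,0],[0,0,0]],"dr":[[0,0,0],[0,0,0]]}'
python3 rem.py;  python3 - <<'E'
from h import *
F=[]
for i in range(6):
    im=grab('side');F.append(manip.get_state()['contact_force'])
print(np.mean(F,0))
g=im['pixels'][220:300,255:335];cv2.imwrite('pics/p4.png',cv2.resize(g,None,fx=7,fy=7,interpolation=cv2.INTER_CUBIC))
E
```

```text
clock: 7.5
position: [0.5263, 0.0001, 0.0457]
ee_rot: [-0.397, -0.585, -0.397, 0.586]
contact_force: [-0.6, -0.3, 1.2]
width: -0.0002
clock: 7.7
position: [0.5264, 0.0004, 0.0457]
ee_rot: [-0.397, -0.585, -0.397, 0.585]
contact_force: [-0.8, -0.3, 1.2]
width: -0.0
clock: 8.7
position: [0.5176, -0.0217, 0.0457]
ee_rot: [-0.397, -0.585, -0.397, 0.586]
contact_force: [-1.2, -1.6, 1.8]
width: 0.0003
clock: 8.9
position: [0.5177, -0.0214, 0.0457]
ee_rot: [-0.397, -0.585, -0.397, 0.585]
contact_force: [-0.2, -0.7, 0.6]
width: -0.0002
clock 8.9 kb xyz mm [-84.2 -10.9  45.7] F [-0.23 -0.73  0.6 ] w -0.0001641024683831586
rotvec left (tool) [-0.0001  0.0003  0.0002]
to y 0.0598 tool cm [-0.43 -0.08 -7.07]
to y -0.1048 tool cm [-0.42 -0.08  9.39]
[-0.09289503 -0.21001108  1.39147242]
```

View pics/p4.png

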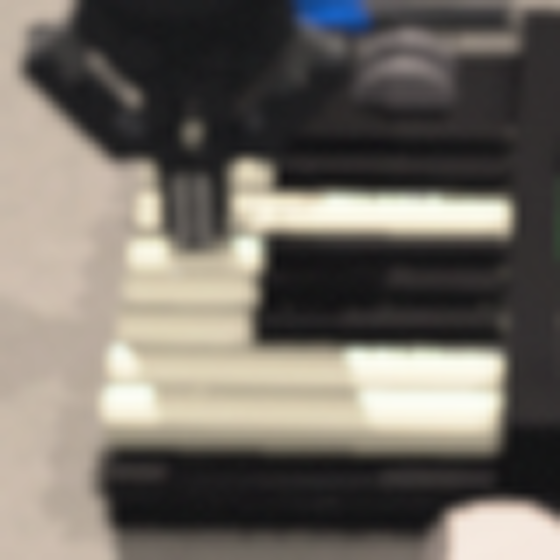

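The fingers are on key 4 (tip at (145,255)) and the keys behind are up. I continue to keys 5–8.

```bash
python3 -m creep '{"delta_pos":[[0,0,0.25],[0,0,0.55],[0,0,0.85],[0,0,1.15],[0,0,1.45],[0,0,1.75],[0,0,2.05],[0,0,2.35],[0,0,2.35],[0,0,2.35]],"dr":[[0,0,0],[0,0,0],[0,0,0],[0,0,0],[0,0,0],[0,0,0],[0,0,0],[0,0,0],[0,0,0],[0,0,0]]}'
python3 -m creep '{"delta_pos":[[0,0,0],[0,0,0]],"dr":[[0,0,0],[0,0,0]]}'
python3 -m creep '{"delta_pos":[[0,0,0.25],[0,0,0.55],[0,0,0.85],[0,0,1.15],[0,0,1.45],[0,0,1.75],[0,0,2.05],[0,0,2.35],[0,0,2.35],[0,0,2.35]],"dr":[[0,0,0],[0,0,0],[0,0,0],[0,0,0],[0,0,0],[0,0,0],[0,0,0],[0,0,0],[0,0,0],[0,0,0]]}'
python3 -m creep '{"delta_pos":[[0,0,0],[0,0,0]],"dr":[[0,0,0],[0,0,0]]}'
python3 -m creep '{"delta_pos":[[0,0,0.25],[0,0,0.55],[0,0,0.85],[0,0,1.15],[0,0,1.45],[0,0,1.75],[0,0,2.05],[0,0,2.35],[0,0,2.35],[0,0,2.35]],"dr":[[0,0,0],[0,0,0],[0,0,0],[0,0,0],[0,0,0],[0,0,0],[0,0,0],[0,0,0],[0,0,0],[0,0,0]]}'
python3 -m creep '{"delta_pos":[[0,0,0],[0,0,0]],"dr":[[0,0,0],[0,0,0]]}'
python3 rem.py
```

```text
clock: 10.2
position: [0.5089, -0.0435, 0.0457]
ee_rot: [-0.397, -0.585, -0.397, 0.586]
contact_force: [-0.5, 0.3, 0.9]
width: 0.0001
clock: 10.4
position: [0.509, -0.0432, 0.0457]
ee_rot: [-0.397, -0.585, -0.397, 0.585]
contact_force: [-0.3, -0.3, 0.5]
width: -0.0001
clock: 11.4
position: [0.5002, -0.0653, 0.0457]
ee_rot: [-0.397, -0.585, -0.397, 0.586]
contact_force: [-0.7, -0.8, 1.8]
width: -0.0001
clock: 11.6
position: [0.5003, -0.065, 0.0457]
ee_rot: [-0.397, -0.585, -0.397, 0.585]
contact_force: [-0.3, -0.6, 1.5]
width: 0.0001
clock: 12.6
position: [0.4915, -0.0872, 0.0457]
ee_rot: [-0.397, -0.585, -0.397, 0.586]
contact_force: [-0.2, -0.4, 1.0]
width: 0.0001
clock: 12.8
position: [0.4917, -0.0869, 0.0458]
ee_rot: [-0.397, -0.585, -0.397, 0.585]
contact_force: [-0.7, -0.0, 1.2]
width: -0.0
clock 12.8 kb xyz mm [-84.2 -81.4  45.8] F [-0.73 -0.04  1.17] w -3.730338543429832e-05
rotvec left (tool) [-0.      0.0003  0.0001]
to y 0.0598 tool cm [ -0.43  -0.08 -14.12]
to y -0.1048 tool cm [-0.42 -0.08  2.34]
```

```bash
python3 -m creep '{"delta_pos":[[0,0,0.25],[0,0,0.55],[0,0,0.85],[0,0,1.15],[0,0,1.45],[0,0,1.75],[0,0,2.05],[0,0,2.35],[0,0,2.35],[0,0,2.35]],"dr":[[0,0,0],[0,0,0],[0,0,0],[0,0,0],[0,0,0],[0,0,0],[0,0,0],[0,0,0],[0,0,0],[0,0,0]]}'
python3 -m creep '{"delta_pos":[[0,0,0],[0,0,0],[0,0,0],[0,0,0]],"dr":[[0,0,0],[0,0,0],[0,0,0],[0,0,0]]}'
python3 rem.py;  python3 - <<'E'
from h import *
old={n:dict(np.load(f'/tmp/{n}.npz')) for n in('top','side')}
F=[]
for i in range(8):
    im=grab('side');F.append(manip.get_state()['contact_force'])
print(np.mean(F,0))
a=im['pixels'][220:310,255:345]
g=grab('top')['pixels'][185:305,270:400]
r=lambda x:cv2.resize(x,(400,400),interpolation=cv2.INTER_CUBIC)
cv2.imwrite('pics/p8.png',np.hstack([r(a),r(g[:, 5:125])]))
E
```

```text
clock: 13.8
position: [0.4828, -0.109, 0.0457]
ee_rot: [-0.397, -0.585, -0.397, 0.586]
contact_force: [-0.4, -0.1, 0.7]
width: -0.0001
clock: 14.2
position: [0.483, -0.1087, 0.0458]
ee_rot: [-0.397, -0.585, -0.397, 0.585]
contact_force: [-0.3, -0.6, 1.2]
width: -0.0
clock 14.2 kb xyz mm [ -84.2 -104.9   45.8] F [-0.34 -0.64  1.2 ] w -3.848703474201288e-05
rotvec left (tool) [-0.0001  0.0002  0.    ]
to y 0.0598 tool cm [ -0.43  -0.08 -16.47]
to y -0.1048 tool cm [-0.42 -0.08 -0.01]
[-0.43417614 -0.43505251  1.37532704]
```

View pics/p8.png

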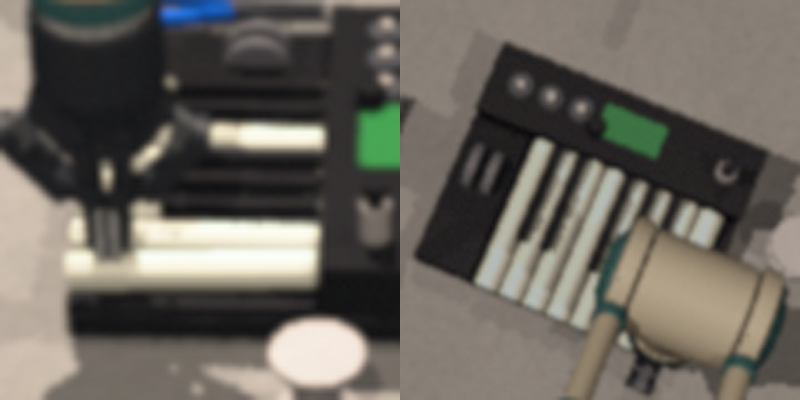

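The left half shows the fingers on key 8 (tip at (70,265)), with key 7 behind them up at (75,230). The right half shows the keyboard, knob cap and plug in place, with the mean contact force at 1.4 N. I hand in.

```bash
python3 -c "
from rig import manip
print(manip.sign_off())"
```

```text
the job is handed in; nothing more can be done
None
```

I ran the shut fingertips along the white keys from key 1 to key 8, about 4 mm below the crowns, and handed in at about 14.7 s with the fingers still holding key 8 down.

- **Final position:** the fingers read within 0.1 mm of my estimate of key 8's middle and 4.2 mm below its crown. The upward contact force averaged about 1.4 N.
- **Final picture:** key 8 is under the fingers and key 7 is up behind them. The keyboard, cap and plug look unmoved, and nothing near the keyboard appears to have been touched.
- **Along the way:** pictures on keys 1, 2 and 4 showed the fingers on the right key, with the lower keys back up on 2 and 4. Single readings stayed under about 3 N.

**Not checked directly:** the key angles could not be read. That each key went down and came back up is inferred from finger height, position and force. For keys 3, 5, 6 and 7 there was no picture. In the final top view the arm hides part of the high-end keys, and I did not measure the distances of the bystanders at the end.

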